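Brake the galley carriage, push the type home, free the brake

ROBOT

A 6-joint arm with a two-finger parallel gripper is mounted at the origin on the work surface. World frame = base frame: x ahead of the robot, y to its left, z up, the work surface at z = 0. Lengths are in mm, angles in rad, forces in N, time in s.
With the tool pointing down it reaches from about 325 to 925 mm from the base axis. Payload 3.1 kg.
Tool frame: the origin (TCP) lies on the centre line of the jaws, within the pads' length; the fingertips stand 17 mm ahead of it and the grasp point (between the pads) lies 2 mm behind it (ctrl.tcp_to_tips is the z of the fingertips in the tool frame, in mm); z points along the fingers, y is the line along which they close (so a half turn about z gives the same grasp; the last joint's range is limited). The gripper opens to 85 mm and grips with 20 to 120 N. Pads are 22 mm wide; open, the fingers measure 114 mm over their backs; the gripper's body (76 mm by 85 mm) begins 54 mm behind the grasp point. The pads swing forward as they close: fully open they stand 13 mm farther back than shut.
Start: joints at [-1.398, 0.217, 1.613, -0, 1.311, -0.112], TCP at [175.625, -599.83, 248.3] pointing down, gripper open.
Joint ranges: [-2.75, 2.75], [-0.78, 2.1], [0.31, 2.55], [-1.13, 4.27], [0.13, 2.63], [-2.58, 2.58]. Speed limits (rad/s): [2.79, 2.79, 3.14, 3.14, 3.14, 3.14].

INTERFACE

Orientations are given as a unit quaternion [w, x, y, z].
In Python, from cell import state, imaging, ctrl, finder gives the robot as it stands.
- The arm moves only by the tool carry_out, never from a script. Its argument "series" is a list of rows, each a list of 7 numbers: the shift along the tool's x, y, z in cm, then the turn, a rotation vector about the tool's x, y, z in rad, then the opening, from 0 (shut) to 1 (fully open). In form: [[tx, ty, tz, wx, wy, wz, gripper], ...]. A call has exactly 10 rows; each row shifts and turns the commanded pose from where the row before left it, along the tool's axes as they then stand; what a row does not reach is not made up. A row lasts 1/8 s, in which the tool goes at most 62.5 mm and 10.7 degrees, less where a joint would pass 70% of its speed; a pose out of reach is approached as far as the arm can. A call is refused whole if a number of a shift passes 6.25 or a number of a turn 0.188, either way. A call with a gripper value outside its range is refused whole. The fingers move at their own pace and stop on an object; "force" is the grip in N (left out, the last holds). Time passes only in rows, so rows that do not move let the fingers close, or fill a call up. It gives the time, the measured TCP pose, the force, the opening and the grip force at its end, in the units of the state.
- state(): the state, without advancing time (a new reading comes with each control period).
- imaging.grab_frame(name): name is "scene" or "top"; returns (picture, depth): 384x512x3 uint8, blue, green, red; 384x512 float32, mm along the optical axis (not along the pixel's ray), 0 where there is no reading.
- imaging.camera_params(name): a dict with "intrinsics" (3x3 intrinsics, pixels), "k1" (the pictures are not rectified: a ray, as slopes to the right and down, at radius r is drawn at 1 + k1 r^2 times it, then the intrinsics apply), "rvec" (rotation vector, rad) and "tvec" (3), from world to camera coordinates, as OpenCV has them. Camera axes: x right, y down, z forward; pixel columns grow to the right and rows downward; lengths in mm; the calibration is good to about 2 mm. A picture is of the moment at which its call begins. camera_params takes no time and is no camera call.
- ctrl.finish_job(): hands the job in; it is judged then, once.
Trained networks look in the newest picture that a camera, given by its name, has taken for a name from the list of things; names that differ only in an ending like _2 or _b are one class to them, and where a whole thing is asked for, a point or a joint stands for the part that bears it (a point fixed in the world has none). Each returns a list of dicts, best first, with "confidence" (0 to 1); they miss things now and then, are a little off and sometimes report something else, mostly with a low value. They report only what shows in the picture. A call takes as long as a camera call. They do not tell look-alikes from the thing itself.
- finder.recognise(query, camera): "at" ([column, row] in pixels, amid what is visible of it).
- finder.outline_of(query, camera): "region" (384x512 bool, what is visible of it) and "at" ([column, row] in pixels, amid what is visible of it).
The state is a dict: "time_s": time; "qpos": joint angles; "qd": joint speeds; "tau": joint torques, N m; "eef_pos": TCP position; "tcp_rot": TCP orientation; "wrist_force": force on the tool from outside, world axes, zero at the start; "moment": the same for the moment, N m; "opening": finger opening in mm; "grasp_force": force on a finger pad.
Only numpy, scipy, OpenCV 4.12 (cv2) and the standard library are available. Lean on these libraries where they do the work, as an engineer would, in place of code of your own. Each camera call takes 0.05 s, during which the arm holds its last target. There are 200 camera calls.

TASK

Press the brake pedal on the galley carriage all the way down onto its stop, leaning on its tread with about 20 N for a moment so that the carriage is locked. Then push the block of type from behind, without squeezing it, along its tray until it is flush against the end wall, and lean on it too with about 20 N for a moment; never use more than 45 N on the tread or the type. Finally flick the pedal fully up again, leaving the type against the end wall, the carriage standing where it was and everything else undisturbed.

Things in the scene. Friction and masses are not known exactly. Their poses are not given: they have to be found in the camera images.
- carriage: steel tray on a low carriage, 250 long (its y, along the rails) by 120 wide (x), rolling on two rails. Origin on the table top below it, z up, +y to the tray's end wall, -x (robot side) carries the brake. Unlocked it rolls with about 0.5 N along y, so pushing the type rolls it away. Locking may shift it up to 4 mm along y (a blade drops between fixed pins); locked it has 1 mm of play.
- tray_floor (a point): point on the tray floor's top, mid-channel, fixed to the carriage, axes as the carriage; 60 above the table and 110 from the end wall. The channel is 66 wide (x); its two side walls stand 14 and the end wall 20 above the floor; the other end (y = -125) is open.
- head_stop (a point): centre of the inner face of the tray's end wall, 12 above the tray floor; axes as carriage
- forme_center (a point): centre of the block of set type (lead grey, rows of small raised letters), 60 (x) by 50 (y) by 24 tall, about 0.6 kg, loose on the tray floor; axes as the carriage's when square; 3 mm of play to each side wall; 2 to 8 N slides it. Home: its front face on the end wall, its centre 25 short of head_stop along y.
- brake_hinge (a point): axis of the brake lever on the carriage's robot side, 75 above the table; the hinge axis runs along the carriage's y; the lever sticks out from it towards the carriage's -x
- pedal (a point): centre of the black rubber pedal (40 long along the lever, 24 wide along the carriage's y, 10 thick) at the end of the lever, 80 from the hinge axis; the lever's free end is 100 from it. Lever down, the pedal's centre is 67 above the table, with over 50 free at each side and 40 below: it can be pinched across its width or lifted from beneath.
- tread: thin ribbed steel tread plate on top of the pedal, where one presses: 36 long along the lever, 16 wide, 3 thick, its top 8 above the pedal's centre plane; it is narrower than the pedal, so a pinch across the pedal does not touch it. Its origin lies on the hinge axis; it turns with the lever.
- brake (a joint): brake lever angle: 0 fully up (lever 0.55 rad above level, carriage free), 0.65 fully down against a hard stop (0.10 rad below level, locked); locked above 0.60, counts as up below 0.10. A stiff friction hinge, no spring: it stays at any angle where it is left; 3 to 8 N on the pedal moves it either way; pressing along its arc is easier than straight down, where the finger rubs outward along it.
- furniture_long: plain light wooden spacer bar lying in front of the bed, 90 x 24 x 18; origin under its centre; leave alone
- furniture_short: plain dark wooden spacer block lying in front of the bed, 45 x 30 x 18; origin under its centre; leave alone
- ink_tin: closed round tin, 80 across, 60 tall; origin under its centre; leave alone
- mallet: wooden mallet lying flat, 260 long; leave alone
- composing_stick: shallow steel tray with a brass slide, 220 x 50 x 25; origin under its centre; leave alone
- mug: white mug, 80 across, 90 tall; origin under its centre; leave alone
- tape_dispenser: red tape dispenser, 140 x 50 x 94 tall; origin under its centre; leave alone
Mind the look-alikes: they are no part of the job. What is meant by the part that bears forme_center is not pink, and is the larger of those in its own colour.

How it is judged:
By the outcome, as a careful person would: the job done as asked, in the order asked, and still so for the second after the job is handed in, with the robot touching nothing.
It also fails if it takes over 67 s, if anything falls off the work surface, if the arm or the gripper's body presses on something with over 40 N, if the wrist force passes 120 N, or if a joint passes its speed limit or range.

## Working session

There is one attempt and no reset: what is moved stays moved. The work goes in short steps, Python scripts to look and compute and a tool call to move; the robot and the scene stay as the last step left them, time stands still between calls to the robot, and variables do not carry over. Pictures are saved under pics/ and viewed, at most 10 in all, crops included, and the job is handed in when it is done.

Besides the shell and the picture viewer there is one more tool, called after ">>>" as name(argument=value, ...), one argument or row to a line, values as JSON. carry_out: Moves the arm, as the interface text tells. Its arguments: {"type":"object","properties":{"series":{"type":"array","items":{"type":"array","items":{"type":"number"}}},"force":{"type":"number"}},"required":["series"]}

```bash
mkdir -p pics; ls; python3 - <<'E'
from cell import state, imaging, ctrl, finder
import cv2,numpy as np
for c in ("scene","top"):
    p,d=imaging.grab_frame(c); cv2.imwrite(f"pics/{c}0.png",p); np.save(f"d_{c}.npy",d)
    P=imaging.camera_params(c); print(c,P)
    for q in ("forme_center","carriage","pedal","tread","tray_floor","head_stop","brake_hinge"):
        print(q,[(np.round(r["at"]).tolist(),round(r["confidence"],2)) for r in finder.recognise(q,c)])
print(state(),ctrl.tcp_to_tips)
E
```

```text
pics
scene {'intrinsics': array([[408.90460334,   0.        , 255.47103236],
       [  0.        , 408.90460334, 190.49211972],
       [  0.        ,   0.        ,   1.        ]]), 'k1': -0.05361942080499472, 'rvec': array([ 1.8472209 ,  1.44082497, -0.66137923]), 'tvec': array([-129.30679148, -201.32199237, 1571.15133602])}
forme_center [([160.0, 284.0], 0.7), ([279.0, 246.0], 0.66), ([265.0, 199.0], 0.44)]
carriage [([266.0, 252.0], 0.96)]
pedal []
tread [([252.0, 193.0], 0.47), ([266.0, 250.0], 0.45)]
tray_floor [([267.0, 250.0], 0.51), ([100.0, 219.0], 0.24), ([328.0, 164.0], 0.19)]
head_stop [([265.0, 252.0], 0.59)]
brake_hinge [([263.0, 251.0], 0.7), ([280.0, 244.0], 0.58)]
top {'intrinsics': array([[351.08377475,   0.        , 258.42001462],
       [  0.        , 351.08377475, 190.52915752],
       [  0.        ,   0.        ,   1.        ]]), 'k1': 0.03048854326090034, 'rvec': array([ 2.21826713, -1.98877568,  0.20262151]), 'tvec': array([-47.76980467, 486.37636687, 913.74146081])}
forme_center [([266.0, 132.0], 0.96), ([365.0, 148.0], 0.84), ([233.0, 223.0], 0.8), ([407.0, 1
[... 301 characters left out ...]
.0], 0.25)]
{'time_s': 0.8, 'qpos': array([-1.39819265e+00,  2.16848871e-01,  1.61336846e+00,  1.85920139e-05,
        1.31130836e+00, -1.12202351e-01]), 'qd': array([ 0.00063351, -0.00036438, -0.0004251 ,  0.00124581, -0.00162211,
       -0.00232462]), 'tau': array([-9.98178666e-05, -3.96828461e+01, -3.04234636e+01, -1.64278822e-04,
        5.77561314e-04, -1.00628753e-05]), 'eef_pos': array([ 175.63667299, -599.84254999,  248.34851258]), 'tcp_rot': array([3.31930089e-05, 9.89878151e-01, 1.41919852e-01, 9.99172511e-06]), 'wrist_force': array([-0.28579541, -0.08271773,  0.10427866]), 'moment': array([0.03959388, 0.03239857, 0.03391993]), 'grasp_force': 0.0, 'opening': 85.13883169480897} 17.0
```

View pics/top0.png

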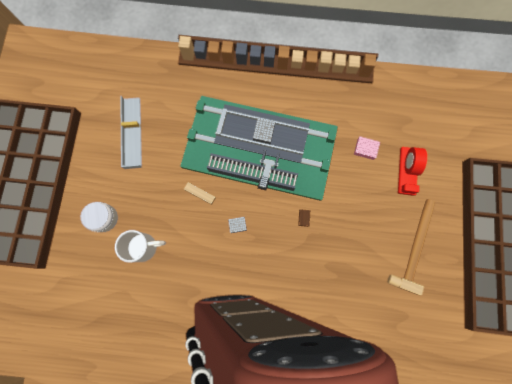

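View pics/scene0.png

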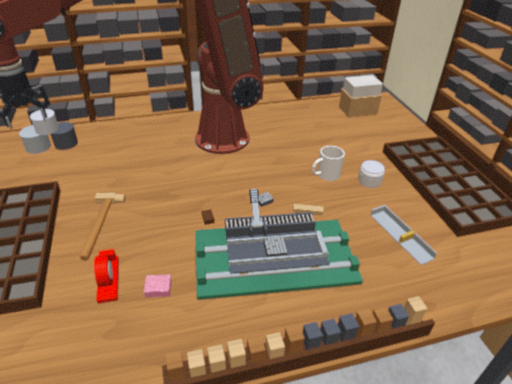

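Top view: carriage at about (262,140) with the grey type at (264,131) and the pedal at (267,177); the grey piece at (237,225) and the pink one (367,148) are look-alikes. The scene view agrees. Next I measure with depth.

```bash
cat > h.py <<'E'
import numpy as np, cv2
from cell import state, imaging, ctrl, finder
def cloud(c,d):
    P=imaging.camera_params(c);K=P["intrinsics"];k=np.array([P["k1"],0,0,0.])
    h,w=d.shape;uv=np.stack(np.meshgrid(np.arange(w),np.arange(h)),-1).reshape(-1,1,2).astype(float)
    n=cv2.undistortPoints(uv,K,k).reshape(h,w,2)
    X=np.dstack([n*d[...,None],d]);R=cv2.Rodrigues(P["rvec"])[0]
    return (X-P["tvec"].ravel())@R
def px(c,X):
    P=imaging.camera_params(c)
    return cv2.projectPoints(np.float64(X).reshape(-1,1,3),P["rvec"],P["tvec"],P["intrinsics"],np.array([P["k1"],0,0,0.]))[0].reshape(-1,2)
E
python3 - <<'E'
from h import *
p=cv2.imread("pics/top0.png");d=np.load("d_top.npy");C=cloud("top",d)
print("table",np.median(C[300:310,300:301,2]),C[230,330])
for uv in [(264,131),(267,177),(237,225),(367,148),(200,125),(325,145),(410,170),(205,193),(304,217)]:
    print(uv,C[uv[1],uv[0]].round(1))
np.set_printoptions(linewidth=250)
print(C[96:196:4,184:340:4,2].round().astype(int))
a=cv2.resize(p[90:205,175:345],None,fx=4.6,fy=4.6,interpolation=cv2.INTER_CUBIC);cv2.imwrite("pics/crop1.png",a)
E
```

```text
table -0.6266047020028103 [ 407.75982226 -205.9221522     2.09288311]
(264, 131) [649.3   7.5  83.7]
(267, 177) [513.1 -14.3 114.9]
(237, 225) [391.7  54.9  16.7]
(367, 148) [ 652.1 -291.1   25.3]
(200, 125) [673.1 199.2  18. ]
(325, 145) [ 650.1 -171.3   20.8]
(410, 170) [ 587.5 -398.8   63.4]
(205, 193) [471.7 155.9  18.8]
(304, 217) [ 434.2 -128.6   17.1]
[[  0   0  -1   1  -4  18   1  -2  -3   0   2  -2  -3  -1   0   0  -3  -2  -3  -4  -4   2   0  -2   0   4  -1   3  -3   2  -2   2   2   2  -1  -4   1   1  -3]
 [  0  -2  -1  -2  21  20  20  21  19  18  -2  -3  -2  -2   1  -2   1  -2  -1  -2   1   1  -1  -1  -1  -3   5  -2   1  -1  -1   1  -2  -4  -1  -2   2  -4   2]
 [  0   0   0  -4  51  45  20  20  22  23  18  21  19  22  17  -1   0  -2   2   0  -3  -2   4   1   3   3   0   5  -2   2   0  -2  -1   0  -1  -1  -2   1   0]
 [  0  -3  -1  48  50  43  42  37  41  18  60  59  59  58  62  20  21  24  21   0   2   1   0   2  -1   3   0   1  -2   1   1  -5  -1  -1   3   1  -2   0   2]
 [  0  -1   1  19  31  21  21  35  39  43  78  71  75  74  61  60  57  61  62  61  19  19  18  19   3  
[... 2536 characters left out ...]
22  18  20  27  34  60  19  19 994  24  19  20  18  -1  -3   2]
 [ -3  -3   1  -3   1   0   0  -1   1  -1  -3  -2  -4  14  17  22  24  35  45 117 121 116  57  55  20  19  20  21  22  21  21  21  18  20  17  17   0  -3   2]
 [ -2  16  16  -1  -4  -1  -2   1  -3   0   0   0  -1   0  -2  -1   2  10  16 135 134  27  39  52  60  61  19  20  23  20  21  20  19  19  17  22   0   1  -1]
 [ 16  14  15  14   0   3   1   0  -4   2  -3   0   0   1   1   0   1  -2   0 126 130   8  14  21  21  28  36  47  18  20  19  22  17  20  20  18   0   0   0]
 [  1   0  18  15  15  16   0  -2   0   0   2  -4  -3  -1  -2   0   0   1   0   0   2   1  -2   2   1   0  15  21  18  19  20  21  14  18  20  -1  -1  -1   1]]
```

View pics/crop1.png

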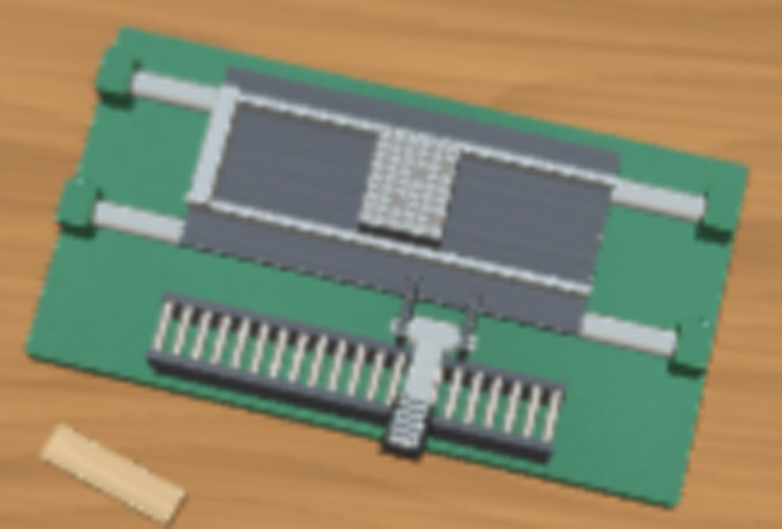

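Crop: end wall at the left (crop (212,150)), type near the middle (410,185), open end right (605,240), pedal at crop (405,425). Now I fit the carriage frame.

```bash
cat >> h.py <<'E'
def fitcar(p,d,verbose=True):
    C=cloud("top",d);Z=C[...,2]
    u,v=px("top",[[640,10,60]])[0].round().astype(int)
    m=((Z>52)&(Z<92)).astype(np.uint8)
    m[:, :]*=(np.abs(C[...,0]-640)<130)&(np.abs(C[...,1]-10)<190)
    m=cv2.morphologyEx(m,cv2.MORPH_OPEN,np.ones((5,5),np.uint8))
    n,l,s,_=cv2.connectedComponentsWithStats(m); k=1+np.argmax(s[1:,4]); T=C[l==k]
    (cx,cy),(w,h),a=r=cv2.minAreaRect(np.float32(T[:,:2]))
    B=cv2.boxPoints(r); e=[B[1]-B[0],B[2]-B[1]]; L=max(e,key=np.linalg.norm); yaw=np.arctan2(-L[0],L[1]); yaw=(yaw+np.pi/2)%np.pi-np.pi/2
    return C,T,np.array([cx,cy]),(w,h),yaw
E
python3 - <<'E'
from h import *
p=cv2.imread("pics/top0.png");d=np.load("d_top.npy")
C,T,c,wh,yaw=fitcar(p,d);print("rect",c,wh,yaw)
F=T[T[:,2]>80.5]; 
# wall/end directions
def loc(P,c,yaw):
    R=np.array([[np.cos(yaw),-np.sin(yaw)],[np.sin(yaw),np.cos(yaw)]]);return (P[:,:2]-c)@R
q=loc(T,c,yaw);z=T[:,2]
w=(z>69)&(z<77)
for s in(-1,1):
    mm=w&(np.abs(q[:,0]-s*35)<14)&(np.abs(q[:,1])<110);print("wall",s,mm.sum(),np.median(q[mm,0]),np.polyfit(q[mm,1],q[mm,0],1),)
mm=(z>75)&(q[:,1]>90);print("endwall y",np.percentile(q[mm,1],[3,50,97]),np.percentile(q[mm,0],[3,50,97]))
mm=(z>80.5)&(q[:,1]<85)&(np.abs(q[:,0])<45);f=q[mm];print("forme",f.mean(0),np.percentile(f,[1,99],0),cv2.minAreaRect(np.float32(f)))
g=loc(C.reshape(-1,3),c,yaw);Z=C.reshape(-1,3)[:,2]
mm=(Z>88)&(Z<160)&(g[:,0]<-60)&(g[:,0]>-200)&(abs(g[:,1])<90);s=np.c_[g[mm],Z[mm]]
print("lever",len(s));o=np.argsort(s[:,2]);print(s[o][::max(1,len(s)//25)].round())
E
```

```text
rect [649.17871094  14.44477844] (249.22645568847656, 129.97055053710938) -0.12511909
wall -1 183 -31.61836507575763 [-4.49649000e-04 -3.12409634e+01]
wall 1 153 38.81465735323877 [-1.48853739e-03  3.86654879e+01]
endwall y [103.64661028 114.91629958 121.06982627] [-33.22017036   2.09843482  39.04368745]
forme [ 4.15735856 -4.94101477] [[-24.68440153 -29.42936177]
 [ 34.28997692  19.55242101]] ((5.001733779907227, -4.878684997558594), (60.7647590637207, 50.12628173828125), 0.5259515643119812)
lever 189
[[ -88.  -20.   88.]
 [ -95.  -38.   89.]
 [ -99.  -36.   91.]
 [-102.  -39.   93.]
 [-111.  -41.   96.]
 [-113.  -47.   99.]
 [-115.  -39.  101.]
 [-124.  -41.  103.]
 [-118.  -45.  104.]
 [-126.  -36.  107.]
 [-135.  -28.  112.]
 [-131.  -37.  115.]
 [-139.  -29.  116.]
 [-137.  -47.  118.]
 [-139.  -39.  119.]
 [-138.  -36.  121.]
 [-140.  -42.  122.]
 [-154.  -30.  124.]
 [-167.  -43.  126.]
 [-166.  -46.  126.]
 [-158.  -28.  127.]
 [-149.  -42.  128.]
 [-156.  -35.  129.]
 [-164.  -37.  130.]
 [-163.  -40.  130.]
 [-159.  -39.  131.]
 [-160.  -47.  133.]]
```

```bash
cat >> h.py <<'E'
YAW=-0.1251; C0=np.array([649.2,14.4])+3.6*np.array([np.cos(YAW),np.sin(YAW)])
RC=np.array([[np.cos(YAW),-np.sin(YAW)],[np.sin(YAW),np.cos(YAW)]])
def tocar(P):
    P=np.asarray(P,float);q=P.copy();q[...,:2]=(P[...,:2]-C0)@RC;return q
def tcp():
    s=state();return s["time_s"],tocar(s["eef_pos"]).round(1),s["wrist_force"].round(1)@np.block([[RC,np.zeros((2,1))],[0,0,1]]),s["opening"]
E
python3 - <<'E'
from h import *
d=np.load("d_top.npy");q=tocar(cloud("top",d))
imaging.grab_frame("top")
for n in("tread","pedal"):
    for r in finder.outline_of(n,"top"):
        P=q[r["region"]];P=P[P[:,2]>60]
        print(n,r["confidence"],np.round(r["at"]),len(P),P.mean(0).round(1) if len(P) else 0,np.percentile(P,[5,95],0).round(0) if len(P) else 0)
m=(q[...,2]>98)&(q[...,2]<140)&(q[...,0]<-90)&(q[...,0]>-220)&(abs(q[...,1]+40)<40);P=q[m]
h=P[:,0]-4.2+.8525*(P[:,2]-81.8)/.523;print("hinge",np.percentile(h,[10,25,50,75,90]),"y",np.percentile(P[:,1],[5,50,95]))
m=(abs(q[...,2]-60)<6)&(q[...,0]<-90)&(q[...,0]>-220)&(abs(q[...,1])<160);P=q[m]
print("rack",np.percentile(P,[1,50,99],0).round(0))
m=(q[...,2]>80.5)&(q[...,2]<90)&(abs(q[...,0])<40)&(q[...,1]<80)&(q[...,1]>-80);print("forme",cv2.minAreaRect(np.float32(q[m][:,:2])))
s=state();t=s["eef_pos"];print("tcp car",tocar(t),s["time_s"])
E
```

```text
tread 0.47 [266. 181.] 67 [-155.7  -41.1  150.1] [[-164.  -47.  115.]
 [-135.  -33.  134.]]
pedal 0.55 [265. 175.] 238 [-128.5  -40.5  117.6] [[-168.  -50.   81.]
 [ -82.  -30.  132.]]
hinge [-96.2257646  -92.84872925 -89.49050293 -85.82984094 -82.68957483] y [-49.60309518 -39.52185002 -29.32174912]
rack [[-134. -121.   54.]
 [-112.   11.   58.]
 [ -90.  123.   63.]]
forme ((1.3749256134033203, -4.837015151977539), (60.76475143432617, 50.12627410888672), 0.5248600244522095)
tcp car [-396.84155023 -668.51846219  248.32632764] 0.95
```

>>> carry_out(
  series=[
    [0,0,0,0,0,0.1365,0],
    [0,0,0,0,0,0.1365,0],
    [0,0,0,0,0,0.1365,0],
    [2.2,-5.6,0,0,0,0,0],
    [2.2,-5.6,0,0,0,0,0],
    [2.2,-5.6,0,0,0,0,0],
    [2.2,-5.6,0,0,0,0,0],
    [2.2,-5.6,0,0,0,0,0],
    [2.2,-5.6,0,0,0,0,0],
    [2.2,-5.6,0,0,0,0,0],
  ],
)

```text
time_s: 2.2
eef_pos: [377.9, -228.4, 248.7]
tcp_rot: [0.0, 0.998, -0.063, 0.001]
wrist_force: [1.5, 0.8, 0.8]
opening: -0.1
grasp_force: 0.0
```

```bash
python3 -c "
from h import *
print(tcp());from scipy.spatial.transform import Rotation as R
q=state()['tcp_rot'];print(R.from_quat(np.r_[q[1:],q[0]]).as_matrix().round(3))"
```

```text
(2.2, array([-242.5, -274.8,  248.7]), array([1.38845863, 0.98090908, 0.8       ]), -0.10026423791820215)
[[ 0.992 -0.125  0.001]
 [-0.125 -0.992 -0.001]
 [ 0.001  0.001 -1.   ]]
```

>>> carry_out(
  series=[
    [1.75,-4.7,1.6,0,0,0,0],
    [1.75,-4.7,1.6,0,0,0,0],
    [1.75,-4.7,1.6,0,0,0,0],
    [1.75,-4.7,1.6,0,0,0,0],
    [1.75,-4.7,1.6,0,0,0,0],
    [0,0,0,0,0,0,0],
    [0,0,0,0,0,0,0],
    [0,0,0.5,0,0,0,0],
    [0,0,0.5,0,0,0,0],
    [0,0,0,0,0,0,0],
  ],
)

```text
time_s: 3.45
eef_pos: [492.6, -8.4, 157.8]
tcp_rot: [-0.0, 0.998, -0.063, -0.001]
wrist_force: [0.4, -0.3, -0.4]
opening: 0.2
grasp_force: 0.0
```

```bash
python3 -c "
from h import *
print(tcp())
p,d=imaging.grab_frame('scene')
u,v=px('scene',[[505,-8,120]])[0].astype(int);print(u,v)
cv2.imwrite('pics/s1.png',cv2.resize(p[v-75:v+75,u-95:u+95],None,fx=4,fy=4,interpolation=cv2.INTER_CUBIC))"
```

```text
(3.45, array([-156.1,  -42.2,  157.8]), array([ 0.43430626, -0.24774598, -0.4       ]), 0.18725556620241854)
253 196
```

View pics/s1.png

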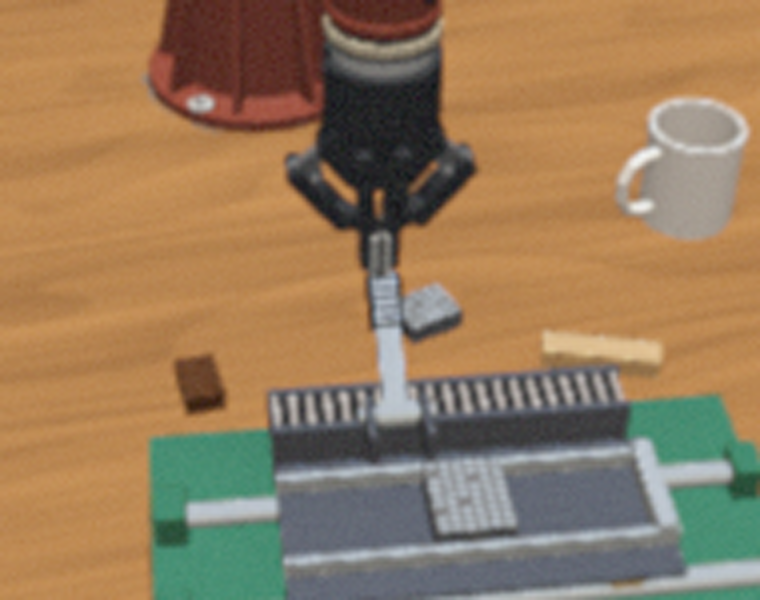

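The shut fingers stand over the tread (crop (378,255), tread (385,300)). Now press it along its arc.

>>> carry_out(
  series=[
    [0,-0.2,0.65,0,0,0,0],
    [0,0,0.65,0,0,0,0],
    [-0.25,0,0.65,0,0,0,0],
    [-0.25,0,0.65,0,0,0,0],
    [-0.2,0,0.65,0,0,0,0],
    [-0.2,0,0.65,0,0,0,0],
    [-0.1,0,0.65,0,0,0,0],
    [-0.1,0,0.65,0,0,0,0],
    [-0.1,0,0.65,0,0,0,0],
    [0,0,0,0,0,0,0],
  ],
)

```text
time_s: 4.75
eef_pos: [481.4, -4.3, 99.1]
tcp_rot: [0.0, 0.998, -0.062, -0.0]
wrist_force: [-0.3, -0.1, -0.4]
opening: 0.1
grasp_force: 0.0
```

```bash
python3 -c "
from h import *
print(tcp())"
```

```text
(4.75, array([-167.7,  -39.5,   99.1]), array([-0.28517816, -0.13665071, -0.4       ]), 0.12099055299071525)
```

>>> carry_out(
  series=[
    [0,0,0.05,0,0,0,0],
    [0,0,0.05,0,0,0,0],
    [0,0,0.05,0,0,0,0],
    [0,0,0.05,0,0,0,0],
    [0,0,0.05,0,0,0,0],
    [0,0,0.05,0,0,0,0],
    [0,0,0.05,0,0,0,0],
    [0,0,0.05,0,0,0,0],
    [0,0,0,0,0,0,0],
    [0,0,0,0,0,0,0],
  ],
)

```text
time_s: 6.0
eef_pos: [481.6, -4.4, 95.8]
tcp_rot: [0.0, 0.998, -0.062, 0.0]
wrist_force: [-0.9, -1.5, 2.3]
opening: 0.1
grasp_force: 1.4
```

>>> carry_out(
  series=[
    [0,0,0.05,0,0,0,0],
    [0,0,0.05,0,0,0,0],
    [0,0,0.05,0,0,0,0],
    [0,0,0.05,0,0,0,0],
    [0,0,0,0,0,0,0],
    [0,0,0,0,0,0,0],
    [0,0,0,0,0,0,0],
    [0,0,0,0,0,0,0],
    [0,0,0,0,0,0,0],
    [0,0,0,0,0,0,0],
  ],
)

```text
time_s: 7.25
eef_pos: [481.6, -4.2, 93.8]
tcp_rot: [-0.0, 0.998, -0.062, 0.0]
wrist_force: [-0.9, -1.5, 2.2]
opening: -0.0
grasp_force: 1.0
```

>>> carry_out(
  series=[
    [0,0,0.05,0,0,0,0],
    [0,0,0.05,0,0,0,0],
    [0,0,0.05,0,0,0,0],
    [0,0,0.05,0,0,0,0],
    [0,0,0,0,0,0,0],
    [0,0,0,0,0,0,0],
    [0,0,0,0,0,0,0],
    [0,0,0,0,0,0,0],
    [0,0,0,0,0,0,0],
    [0,0,0,0,0,0,0],
  ],
)

```text
time_s: 8.5
eef_pos: [481.7, -4.2, 92.3]
tcp_rot: [-0.0, 0.998, -0.062, -0.0]
wrist_force: [-2.3, -2.4, 5.6]
opening: 0.0
grasp_force: 3.1
```

>>> carry_out(
  series=[
    [0,0,0.05,0,0,0,0],
    [0,0,0.05,0,0,0,0],
    [0,0,0,0,0,0,0],
    [0,0,0,0,0,0,0],
    [0,0,0,0,0,0,0],
    [0,0,0,0,0,0,0],
    [0,0,0,0,0,0,0],
    [0,0,0,0,0,0,0],
    [0,0,0,0,0,0,0],
    [0,0,0,0,0,0,0],
  ],
)

```text
time_s: 9.75
eef_pos: [481.7, -4.3, 92.1]
tcp_rot: [0.0, 0.998, -0.062, -0.0]
wrist_force: [-3.1, 0.0, 10.1]
opening: -0.1
grasp_force: 5.8
```

>>> carry_out(
  series=[
    [0,0,0.06,0,0,0,0],
    [0,0,0.07,0,0,0,0],
    [0,0,0.07,0,0,0,0],
    [0,0,0,0,0,0,0],
    [0,0,0,0,0,0,0],
    [0,0,0,0,0,0,0],
    [0,0,0,0,0,0,0],
    [0,0,0,0,0,0,0],
    [0,0,0,0,0,0,0],
    [0,0,0,0,0,0,0],
  ],
)

```text
time_s: 11.0
eef_pos: [481.8, -4.2, 91.7]
tcp_rot: [0.0, 0.998, -0.062, -0.001]
wrist_force: [-9.5, -0.0, 21.9]
opening: -0.3
grasp_force: 11.3
```

>>> carry_out(
  series=[
    [0,0,-0.5,0,0,0,0],
    [0,0,-2,0,0,0,0],
    [0,0,-4,0,0,0,0],
    [4,1,0,0,0,0,0],
    [4.5,1.5,0,0,0,0,0],
    [4.5,1.5,0,0,0,0,0],
    [3.9,0,0,0,0,0,0],
    [0,0,0,0,0,0,0],
    [0,0,0,0,0,0,0],
    [0,0,0,0,0,0,0],
  ],
)

```text
time_s: 12.25
eef_pos: [642.9, -64.3, 153.2]
tcp_rot: [-0.0, 0.998, -0.062, -0.001]
wrist_force: [-0.7, -0.8, 1.5]
opening: 0.1
grasp_force: 0.0
```

```bash
python3 -c "
from h import *
print(tcp())
p,d=imaging.grab_frame('scene')
u,v=px('scene',[[600,0,80]])[0].astype(int);print(u,v)
cv2.imwrite('pics/s2.png',cv2.resize(p[v-75:v+75,u-100:u+100],None,fx=4,fy=4,interpolation=cv2.INTER_CUBIC))
p,d=imaging.grab_frame('top');q=tocar(cloud('top',d))
m=(q[...,2]>80)&(q[...,2]<90)&(abs(q[...,0])<40)&(q[...,1]<80)&(q[...,1]>-40);f=q[m];print('forme',len(f),np.percentile(f,[2,98],0))
m=(q[...,2]>77)&(q[...,2]<90)&(abs(q[...,0])<34)&(q[...,1]>90)&(q[...,1]<140);f=q[m];print('end',len(f),np.percentile(f,[2,50,98],0))
m=(q[...,2]>52)&(q[...,2]<90)&(q[...,0]<-140)&(q[...,0]>-200)&(abs(q[...,1]+40)<40);f=q[m];print('pedal',len(f),np.percentile(f,[5,50,95],0))
"
```

```text
(12.25, array([ -0. , -78.9, 153.2]), array([-0.59471047, -0.88108992,  1.5       ]), 0.1338751512064338)
264 230Traceback (most recent call last):
  File "<string>", line 8, in <module>
    m=(q[...,2]>80)&(q[...,2]<90)&(abs(q[...,0])<40)&(q[...,1]<80)&(q[...,1]>-40);f=q[m];print('forme',len(f),np.percentile(f,[2,98],0))
                                                                                                              ~~~~~~~~~~~~~^^^^^^^^^^^^
    return _quantile_unchecked(
        a, q, axis, out, overwrite_input, method, keepdims, weights)
    return _ureduce(a,
                    func=_quantile_ureduce_func,
    ...<5 lines>...
                    overwrite_input=overwrite_input,
                    method=method)
    r = func(a, **kwargs)
    result = _quantile(arr,
                       quantiles=q,
    ...<2 lines>...
                       out=out,
                       weights=wgt)
    slices_having_nans = np.isnan(arr[-1, ...])
                                  ~~~^^^^^^^^^
IndexError: index -1 is out of bounds for axis 0 with size 0
```

View pics/s2.png

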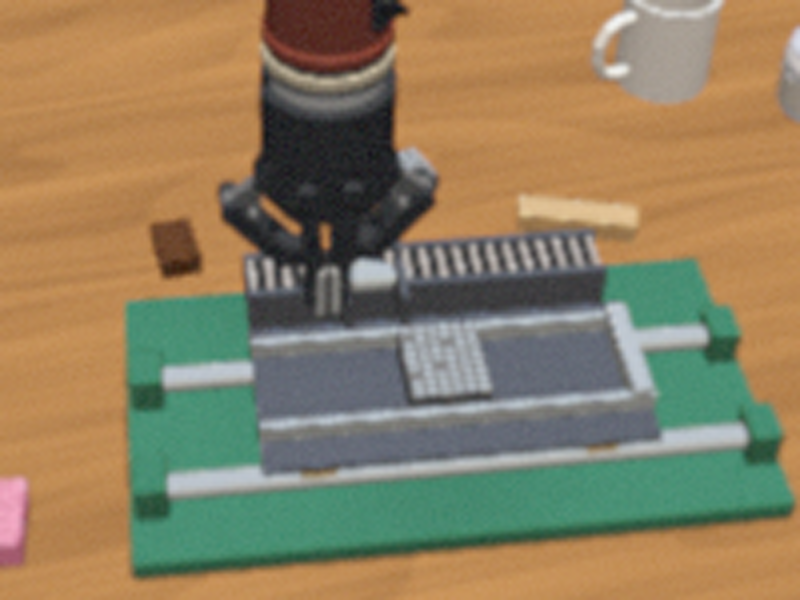

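Lever is down on the scene view, type in the channel (crop (445,360)), fingers behind it. Lower and push.

>>> carry_out(
  series=[
    [0.1,0,3,0,0,0,0],
    [0,0,3,0,0,0,0],
    [0,0,1,0,0,0,0],
    [0,0,0,0,0,0,0],
    [0,-1,0,0,0,0,0],
    [0,-1,0,0,0,0,0],
    [0,-0.6,0,0,0,0,0],
    [0,-0.6,0,0,0,0,0],
    [0,-0.6,0,0,0,0,0],
    [0,-0.6,0,0,0,0,0],
  ],
)

```text
time_s: 13.6
eef_pos: [650.8, -22.2, 84.0]
tcp_rot: [0.001, 0.998, -0.062, 0.0]
wrist_force: [-1.3, -2.9, 0.9]
opening: -0.3
grasp_force: 1.9
```

```bash
cat >> h.py <<'E'
def fm(extra=""):
    print(tcp());p,d=imaging.grab_frame('scene');q=tocar(cloud('scene',d))
    m=(q[...,2]>80)&(q[...,2]<88)&(abs(q[...,0])<40)&(q[...,1]<98)&(q[...,1]>-45)
    if m.any(): f=q[m];print('forme',len(f),np.percentile(f,[2,50,98],0).round(1).tolist())
    m=(q[...,2]>77)&(q[...,2]<88)&(abs(q[...,0])<38)&(q[...,1]>102)&(q[...,1]<140)
    if m.any(): f=q[m];print('end',len(f),np.percentile(f,[2,50,98],0).round(1).tolist())
E
python3 -c "
from h import *
fm()"
```

```text
(13.6, array([  2.6, -36.1,  84. ]), array([-0.92799629, -3.0395432 ,  0.9       ]), -0.30339174872771485)
forme 317 [[-20.0, -36.5, 80.3], [11.6, 4.0, 82.9], [34.7, 27.3, 86.0]]
end 98 [[-33.4, 111.5, 77.5], [3.7, 117.6, 79.3], [36.5, 123.3, 82.1]]
```

>>> carry_out(
  series=[
    [0,-0.7,0,0,0,0,0],
    [0,-0.7,0,0,0,0,0],
    [0,-0.7,0,0,0,0,0],
    [0,-0.7,0,0,0,0,0],
    [0,-0.7,0,0,0,0,0],
    [0,-0.7,0,0,0,0,0],
    [0,-0.7,0,0,0,0,0],
    [0,-0.7,0,0,0,0,0],
    [0,-0.7,0,0,0,0,0],
    [0,-0.7,0,0,0,0,0],
  ],
)

```text
time_s: 14.9
eef_pos: [659.5, 48.4, 83.9]
tcp_rot: [0.0, 0.998, -0.062, 0.0]
wrist_force: [-0.6, -4.9, 1.2]
opening: 0.3
grasp_force: 2.4
```

```bash
python3 -c "
from h import *
fm()"
```

```text
(14.9, array([ 2.4, 35. , 83.9]), array([ 0.01608125, -4.93657183,  1.2       ]), 0.29189170254702407)
forme 305 [[-20.8, 26.7, 80.1], [11.6, 73.5, 82.8], [34.5, 96.9, 87.2]]
end 99 [[-33.8, 111.5, 77.4], [2.9, 117.1, 79.7], [36.4, 123.4, 82.5]]
```

>>> carry_out(
  series=[
    [0,-0.15,0,0,0,0,0],
    [0,-0.1,0,0,0,0,0],
    [0,-0.1,0,0,0,0,0],
    [0,-0.1,0,0,0,0,0],
    [0,-0.1,0,0,0,0,0],
    [0,-0.1,0,0,0,0,0],
    [0,-0.1,0,0,0,0,0],
    [0,-0.1,0,0,0,0,0],
    [0,-0.1,0,0,0,0,0],
    [0,0,0,0,0,0,0],
  ],
)

```text
time_s: 16.2
eef_pos: [660.7, 57.6, 83.9]
tcp_rot: [-0.0, 0.998, -0.062, 0.0]
wrist_force: [-0.8, -4.5, 4.0]
opening: -0.0
grasp_force: 2.3
```

```bash
python3 -c "
from h import *
fm()"
```

```text
(16.2, array([ 2.5, 44.3, 83.9]), array([-0.23226537, -4.56465254,  4.        ]), -0.0033019357199414612)
forme 232 [[-15.7, 34.0, 80.4], [12.1, 77.1, 82.9], [34.0, 96.8, 86.4]]
end 142 [[-33.9, 103.1, 77.5], [4.0, 114.5, 79.9], [35.4, 123.4, 84.2]]
```

>>> carry_out(
  series=[
    [0,-0.05,0,0,0,0,0],
    [0,-0.05,0,0,0,0,0],
    [0,-0.05,0,0,0,0,0],
    [0,-0.05,0,0,0,0,0],
    [0,-0.05,0,0,0,0,0],
    [0,-0.05,0,0,0,0,0],
    [0,0,0,0,0,0,0],
    [0,0,0,0,0,0,0],
    [0,0,0,0,0,0,0],
    [0,0,0,0,0,0,0],
  ],
)

```text
time_s: 17.5
eef_pos: [661.1, 60.4, 83.9]
tcp_rot: [0.0, 0.998, -0.062, 0.0]
wrist_force: [-1.0, -4.8, 3.8]
opening: -0.0
grasp_force: 2.5
```

Still sliding; continue.

>>> carry_out(
  series=[
    [0,-0.05,0,0,0,0,0],
    [0,-0.05,0,0,0,0,0],
    [0,-0.05,0,0,0,0,0],
    [0,-0.05,0,0,0,0,0],
    [0,-0.05,0,0,0,0,0],
    [0,-0.05,0,0,0,0,0],
    [0,0,0,0,0,0,0],
    [0,0,0,0,0,0,0],
    [0,0,0,0,0,0,0],
    [0,0,0,0,0,0,0],
  ],
)

```text
time_s: 18.75
eef_pos: [661.1, 61.5, 83.9]
tcp_rot: [0.002, 0.998, -0.062, -0.0]
wrist_force: [-0.9, -9.5, 3.7]
opening: 0.2
grasp_force: 4.7
```

>>> carry_out(
  series=[
    [0,-0.06,0,0,0,0,0],
    [0,-0.06,0,0,0,0,0],
    [0,-0.06,0,0,0,0,0],
    [0,-0.06,0,0,0,0,0],
    [0,0,0,0,0,0,0],
    [0,0,0,0,0,0,0],
    [0,0,0,0,0,0,0],
    [0,0,0,0,0,0,0],
    [0,0,0,0,0,0,0],
    [0,0,0,0,0,0,0],
  ],
)

```text
time_s: 20.0
eef_pos: [661.1, 61.9, 83.9]
tcp_rot: [0.003, 0.998, -0.062, -0.001]
wrist_force: [-3.0, -13.5, 5.1]
opening: -0.0
grasp_force: 7.1
```

```bash
python3 -c "
from h import *
fm()"
```

```text
(20.0, array([ 2.2, 48.6, 83.9]), array([ -1.29210723, -13.76882199,   5.1       ]), -0.011640811621633494)
forme 206 [[-12.7, 39.4, 80.2], [12.4, 79.4, 82.5], [34.4, 97.4, 85.8]]
end 158 [[-32.4, 102.6, 77.4], [6.9, 114.2, 80.7], [35.3, 124.1, 85.6]]
```

>>> carry_out(
  series=[
    [0,-0.08,0,0,0,0,0],
    [0,-0.08,0,0,0,0,0],
    [0,-0.08,0,0,0,0,0],
    [0,-0.08,0,0,0,0,0],
    [0,0,0,0,0,0,0],
    [0,0,0,0,0,0,0],
    [0,0,0,0,0,0,0],
    [0,0,0,0,0,0,0],
    [0,0,0,0,0,0,0],
    [0,0,0,0,0,0,0],
  ],
)

```text
time_s: 21.3
eef_pos: [661.1, 62.3, 84.0]
tcp_rot: [0.006, 0.998, -0.062, -0.001]
wrist_force: [-3.3, -19.4, 5.8]
opening: -0.6
grasp_force: 10.4
```

>>> carry_out(
  series=[
    [0,0.5,0,0,0,0,0],
    [0,2,0,0,0,0,0],
    [0,1,-2,0,0,0,0],
    [0,0,-5,0,0,0,0],
    [-4,1.3,-1,0,0,0,0],
    [-4.5,1.3,0,0,0,0,1],
    [-4.5,1.3,0,0,0,0,1],
    [-4,1.2,0,0,0,0,1],
    [0,0,0,0,0,0,1],
    [0,0,0,0,0,0,1],
  ],
)

```text
time_s: 22.55
eef_pos: [484.1, 5.0, 165.2]
tcp_rot: [-0.0, 0.998, -0.062, 0.002]
wrist_force: [-0.8, 0.4, 0.6]
opening: 85.2
grasp_force: 0.0
```

```bash
python3 -c "
from h import *
fm()
p,d=imaging.grab_frame('scene');q=tocar(cloud('scene',d))
np.set_printoptions(suppress=True,linewidth=200)
m=(q[...,2]>55)&(q[...,2]<92)&(q[...,0]<-138)&(q[...,0]>-205)&(abs(q[...,1]+40)<32);f=q[m];print('pedal',len(f),np.percentile(f,[3,50,97],0).round(1).tolist())
u,v=px('scene',[[580,0,80]])[0].astype(int)
cv2.imwrite('pics/s3.png',cv2.resize(p[v-75:v+75,u-100:u+100],None,fx=4,fy=4,interpolation=cv2.INTER_CUBIC))
print((u,v))
"
```

```text
(22.55, array([-166.2,  -29.9,  165.2]), array([-0.84365774,  0.29705492,  0.6       ]), 85.17878315937539)
forme 240 [[-24.6, 61.9, 80.3], [6.0, 79.6, 82.9], [33.8, 97.2, 85.8]]
end 153 [[-32.9, 102.8, 77.5], [4.5, 113.8, 80.5], [35.6, 123.1, 84.7]]
pedal 90 [[-182.1, -50.2, 67.5], [-156.5, -39.6, 72.9], [-139.2, -27.5, 77.1]]
(np.int64(262), np.int64(225))
```

View pics/s3.png

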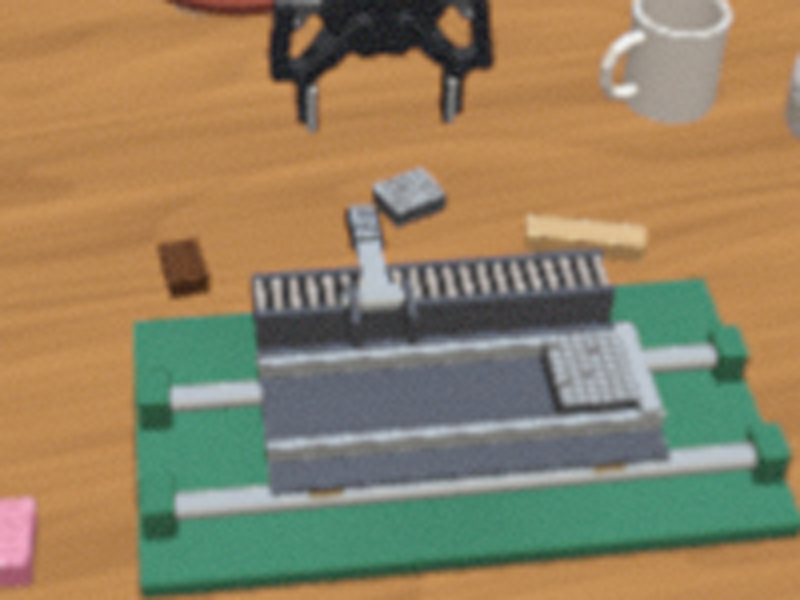

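Type is flush against the end wall (crop (595,370) vs wall (640,370)), lever down at (365,225). Now straddle the pedal.

>>> carry_out(
  series=[
    [-0.3,0.9,0,0,0,0,0.65],
    [0,0,2,0,0,0,0.65],
    [0,0,2,0,0,0,0.65],
    [0,0,2,0,0,0,0.65],
    [0,0,2,0,0,0,0.65],
    [0,0,1,0,0,0,0.65],
    [0,0,0.9,0,0,0,0.65],
    [0,0,0,0,0,0,0.65],
    [0,0,0,0,0,0,0.65],
    [0,0,0,0,0,0,0.65],
  ],
)

```text
time_s: 23.9
eef_pos: [479.2, -3.9, 65.5]
tcp_rot: [0.0, 0.998, -0.062, 0.001]
wrist_force: [0.4, 0.2, 0.0]
opening: 55.1
grasp_force: 0.0
```

```bash
python3 -c "
from h import *
print(tcp())
p,d=imaging.grab_frame('scene')
u,v=px('scene',[[500,0,70]])[0].astype(int)
cv2.imwrite('pics/s4.png',cv2.resize(p[v-50:v+50,u-65:u+65],None,fx=6,fy=6,interpolation=cv2.INTER_CUBIC))
"
```

```text
(23.9, array([-169.9,  -39.3,   65.5]), array([0.37191929, 0.24834662, 0.        ]), 55.09364724069551)
```

View pics/s4.png

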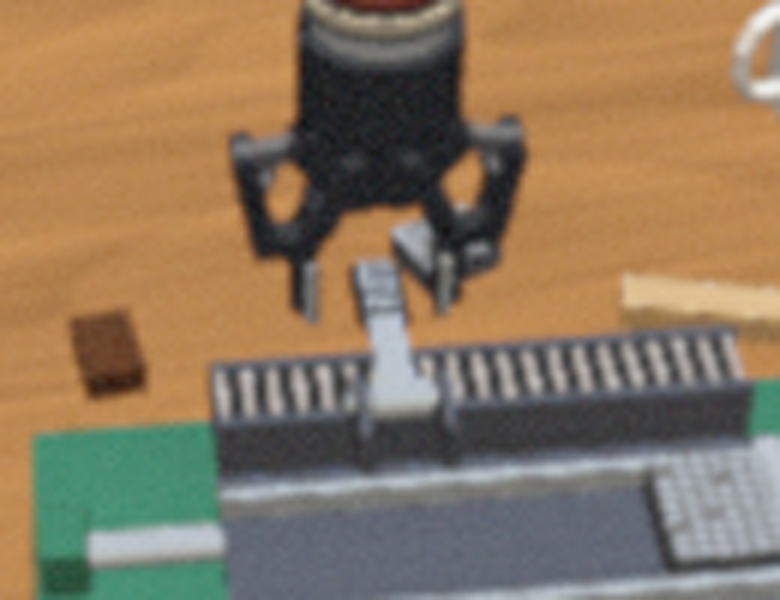

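Fingers straddle the pedal centrally (pads at x 318 and 437, pedal at 378). Pinch gently.

>>> carry_out(
  series=[
    [0,0,0,0,0,0,0.45],
    [0,0,0,0,0,0,0.4],
    [0,0,0,0,0,0,0.35],
    [0,0,0,0,0,0,0.3],
    [0,0,0,0,0,0,0.25],
    [0,0,0,0,0,0,0.2],
    [0,0,0,0,0,0,0.2],
    [0,0,0,0,0,0,0.2],
    [0,0,0,0,0,0,0.2],
    [0,0,0,0,0,0,0.2],
  ],
  force=25,
)

```text
time_s: 25.2
eef_pos: [478.6, -3.7, 64.9]
tcp_rot: [-0.0, 0.998, -0.062, -0.0]
wrist_force: [-2.4, 0.8, 3.9]
opening: 23.9
grasp_force: 26.4
```

```bash
python3 -c "
from h import *
print(tcp())"
```

```text
(25.2, array([-170.6,  -39.3,   64.9]), array([-2.48106363,  0.49429067,  3.9       ]), 23.873313321546124)
```

>>> carry_out(
  series=[
    [-0.05,0,-0.53,0,-0.065,0,0.2],
    [-0.05,0,-0.53,0,-0.065,0,0.2],
    [-0.05,0,-0.53,0,-0.065,0,0.2],
    [-0.05,0,-0.53,0,-0.065,0,0.2],
    [-0.05,0,-0.53,0,-0.065,0,0.2],
    [-0.05,0,-0.53,0,-0.065,0,0.2],
    [-0.05,0,-0.53,0,-0.065,0,0.2],
    [-0.05,0,-0.53,0,-0.065,0,0.2],
    [-0.05,0,-0.53,0,-0.065,0,0.2],
    [0,0,0,0,0,0,0.2],
  ],
)

```text
time_s: 26.45
eef_pos: [485.5, -4.7, 110.7]
tcp_rot: [-0.018, 0.955, -0.059, -0.29]
wrist_force: [-4.1, 0.2, 1.8]
opening: 23.3
grasp_force: 26.0
```

```bash
python3 -c "
from h import *
print(tcp())
from scipy.spatial.transform import Rotation as R
q=state()['tcp_rot'];print(R.from_quat(np.r_[q[1:],q[0]]).as_matrix().round(3))
P=tcp()[1];print(np.hypot(P[0]+89.5,P[2]-75), np.arctan2(P[2]-75,-(P[0]+89.5)))"
```

```text
(26.45, array([-163.6,  -39.4,  110.7]), array([-4.09291409, -0.31313617,  1.8       ]), 23.33545903112966)
[[ 0.825 -0.124 -0.551]
 [-0.103 -0.992  0.069]
 [-0.555  0.    -0.832]]
82.25144375632564 0.4489667714645303
```

>>> carry_out(
  series=[
    [-0.04,0,-0.3,0,-0.04,0,0.2],
    [-0.04,0,-0.3,0,-0.04,0,0.2],
    [-0.02,0,-0.2,0,-0.02,0,0.2],
    [0,0,-0.1,0,0,0,0.2],
    [0,0,-0.1,0,0,0,0.2],
    [0,0,0,0,0,0,0.2],
    [0,0,0,0,0,0,0.2],
    [0,0,0,0,0,0,0.2],
    [0,0,0,0,0,0,0.2],
    [0,0,0,0,0,0,0.2],
  ],
)

```text
time_s: 27.7
eef_pos: [489.9, -5.2, 119.2]
tcp_rot: [-0.021, 0.94, -0.059, -0.336]
wrist_force: [-5.7, 0.5, -2.5]
opening: 23.5
grasp_force: 25.4
```

```bash
python3 -c "
from h import *
print(tcp())
P=tcp()[1];print(np.hypot(P[0]+89.5,P[2]-75), np.arctan2(P[2]-75,-(P[0]+89.5)))"
```

```text
(27.7, array([-159.2,  -39.4,  119.2]), array([-5.71784259, -0.21511893, -2.5       ]), 23.476159846543858)
82.53320543878081 0.5651494400067595
```

>>> carry_out(
  series=[
    [0,0,-0.1,0,0,0,0.2],
    [0,0,-0.1,0,0,0,0.2],
    [0,0,-0.1,0,0,0,0.2],
    [0,0,0,0,0,0,0.2],
    [0,0,0,0,0,0,0.2],
    [0,0,0,0,0,0,0.2],
    [0,0,0,0,0,0,0.2],
    [0,0,0,0,0,0,0.2],
    [0,0,0,0,0,0,0.2],
    [0,0,0,0,0,0,0.2],
  ],
)

```text
time_s: 28.95
eef_pos: [490.1, -5.3, 119.5]
tcp_rot: [-0.021, 0.939, -0.059, -0.338]
wrist_force: [-6.8, 0.4, -8.4]
opening: 23.6
grasp_force: 25.3
```

```bash
python3 -c "
from h import *
print(tcp())
P=tcp()[1];print(np.hypot(P[0]+89.5,P[2]-75), np.arctan2(P[2]-75,-(P[0]+89.5)))"
```

```text
(28.95, array([-159. ,  -39.4,  119.5]), array([-6.79676891, -0.4515888 , -8.4       ]), 23.598052055230905)
82.52575355608697 0.5695173143882943
```

>>> carry_out(
  series=[
    [0,0,0.1,0,0,0,0.2],
    [0,0,0.1,0,0,0,0.2],
    [0,0,0,0,0,0,0.3],
    [0,0,0,0,0,0,0.45],
    [0,0,0,0,0,0,0.65],
    [0,0,0,0,0,0,0.65],
    [0,0,-1.5,0,0,0,0.65],
    [0,0,-4,0,0,0,0.65],
    [0,0,-5,0,0,0,0.65],
    [-5,0,-3.5,0,0,0,0.65],
  ],
)

```text
time_s: 30.2
eef_pos: [543.0, -12.1, 259.7]
tcp_rot: [-0.021, 0.94, -0.059, -0.337]
wrist_force: [0.2, 0.5, 1.0]
opening: 55.5
grasp_force: 0.0
```

>>> carry_out(
  series=[
    [-6,0,0,0,0.1,0,0.65],
    [-6,0,0,0,0.1,0,0.65],
    [-6,0,0,0,0.1,0,0.65],
    [0,6,0,0,0.1,0,0.65],
    [0,6,0,0,0,0,0.65],
    [0,6,0,0,0,0,0.65],
    [0,6,0,0,0,0,0.65],
    [0,0,0,0,0,0,0.65],
    [0,0,0,0,0,0,0.65],
    [0,0,0,0,0,0,0.65],
  ],
)

```text
time_s: 31.45
eef_pos: [363.6, -230.2, 360.3]
tcp_rot: [-0.009, 0.988, -0.061, -0.142]
wrist_force: [-0.3, -1.2, -0.6]
opening: 55.5
grasp_force: 0.0
```

```bash
python3 -c "
from h import *
fm()
p,d=imaging.grab_frame('top');C,T,c,wh,yaw=fitcar(p,d);print(tocar(c),wh,yaw);q=tocar(C)
m=(q[...,2]>98)&(q[...,2]<140)&(q[...,0]<-90)&(q[...,0]>-220)&(abs(q[...,1]+40)<40);P=q[m]
print('lever',len(P),np.percentile(P,[5,50,95],0).round(1).tolist())
m=(q[...,2]>77)&(q[...,2]<83)&(abs(q[...,0])<38)&(q[...,1]>98)&(q[...,1]<140);print(np.percentile(q[m],[2,50,98],0).round(1).tolist())
cv2.imwrite('pics/t5.png',cv2.resize(p[80:240,160:360],None,fx=3.7,fy=3.7,interpolation=cv2.INTER_CUBIC))
"
```

```text
(31.45, array([-256.4, -278.3,  360.3]), array([-0.14792682, -1.22805442, -0.6       ]), 55.46680179299307)
forme 254 [[-24.8, 61.2, 80.5], [5.8, 79.1, 82.9], [34.0, 97.3, 85.9]]
end 153 [[-33.5, 102.2, 77.4], [4.0, 112.8, 80.6], [36.6, 122.3, 86.3]]
[-3.25538035 -1.77367817] (249.20010375976562, 128.1261444091797) -0.12587643
lever 157 [[-169.6, -51.7, 100.4], [-150.2, -41.2, 123.9], [-121.1, -30.4, 132.5]]
[[-35.3, 98.4, 77.4], [1.4, 111.8, 80.2], [36.1, 119.7, 82.9]]
```

View pics/t5.png

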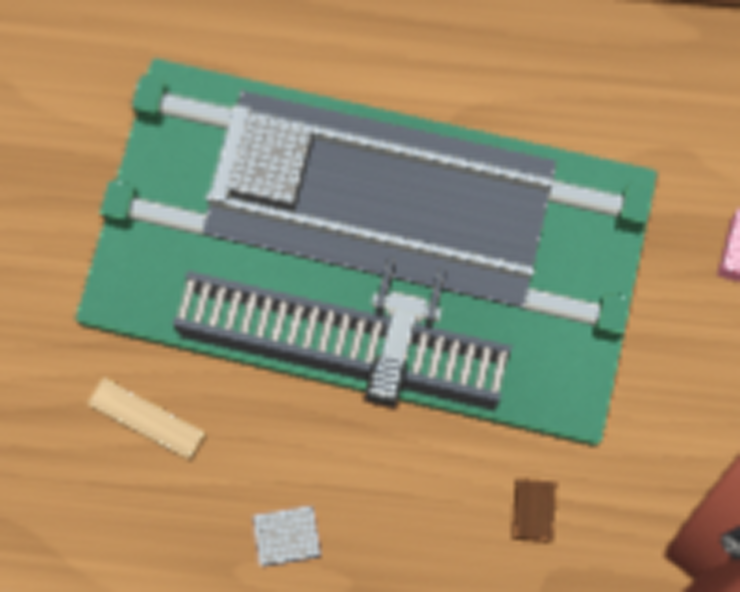

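The top view shows the pedal up (385,380), the type flush on the end wall (270,155), and the carriage within about 2 mm of where it was. The robot is clear of everything, so I hand it in.

```bash
python3 -c "
from cell import ctrl
print(ctrl.finish_job())"
```

```text
the job is handed in; nothing more can be done
None
```

I pressed the brake onto its stop with about 22 N, pushed the type flush to the end wall and leaned on it with about 20 N, then lifted the pedal fully up; I handed the job in with the robot clear and the carriage within about 2 mm of its start.

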